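# Key a lamp's pivot collar onto its post and cap it

## Robot

A 6-joint arm with a two-finger parallel gripper is mounted at the origin on the work surface; the furniture and walls round the work are solid. World frame = base frame: x ahead of the robot, y to its left, z up, the work surface at z = 0. Lengths are in m, angles in rad, forces in N, time in s.
With the tool pointing down it reaches from about 0.15 to 0.775 m from the base axis. Payload 6.1 kg.
Tool frame: the origin (TCP) lies at the very end of the fingers, on their centre line; the grasp point (between the pads) lies 19 mm behind it; z points along the fingers, y is the line along which they close (so a half turn about z gives the same grasp; the last joint's range is limited). The gripper opens to 85 mm and grips with 20 to 120 N. Pads are 22 mm wide; open, the fingers measure 114 mm over their backs; the gripper's body (76 mm by 85 mm) begins 54 mm behind the grasp point. The pads swing forward as they close: fully open they stand 13 mm farther back than shut.
Start: joints at [-1.329, 0.126, -0.04, 1.405, 0, 1.571], TCP at [0.126, -0.51, 0.231] pointing down, gripper open.
Joint ranges: [-2.72, 2.72], [-0.95, 1.95], [-1.27, 1.35], [-1.78, 2.02], [-1.46, 1.47], [-3.14, 3.14]. Speed limits (rad/s): [2.39, 2.39, 3.01, 3.14, 3.14, 3.14].

## Interface

Orientations are given as a unit quaternion [w, x, y, z].
In Python, from cell import arm gives the robot as it stands. The module is installed in compiled form; this text tells all that it offers.
- The arm moves only by the tool jog_arm, never from a script. Its argument "steps" is a list that holds one entry, the list of rows, each a list of 5 numbers: the shift along the tool's x, y, z in mm, then the turn about the tool's z in degrees, then the gripper's target within -1 to 1 (shut at 1, half-way at 0, fully open at -1). In form: [[[x, y, z, yaw, jaw], ...]]. A call has 1 to 10 rows; each row is the pose to reach, as a shift and turn from the pose commanded when the call began, along the tool's axes at that moment; what a row does not reach only later rows make up. A row lasts 1/10 s, in which the tool goes at most 50 mm and 8.59 degrees, less where a joint would pass 70% of its speed; a pose out of reach is approached as far as the arm can. A call with a gripper value outside its range is refused whole. The fingers move at their own pace and stop on an object; "squeeze" is the grip in N (left out, the last holds). Time passes only in rows, so rows that repeat a pose let the fingers close. It gives the time, the measured TCP pose, the force, the opening and the grip force at its end, in the units of the state.
- arm.get_obs(): the state, without advancing time (a new reading comes with each control period).
- arm.read_camera(name): name is "scene" or "top" or "wrist"; returns a dict with "img" (400x640x3 uint8, red, green, blue), "fx", "fy", "cx", "cy" (pixels), "k1" (the pictures are not rectified: a ray, as slopes to the right and down, at radius r is drawn at 1 + k1 r^2 times it, then the intrinsics apply), "position" and "orientation" of the camera in the world. Camera axes: x right, y up, looking along -z (the intrinsics and any distortion apply to the point x, -y, -z); pixel columns grow to the right and rows downward; lengths in m; the calibration is good to about 2 mm. A picture is of the moment at which its call begins. There is no depth.
- arm.job_done(): hands the job in; it is judged then, once.
The state is a dict: "clock": time; "qpos": joint angles; "joint_velocities": joint speeds; "joint_efforts": joint torques, N m; "position": TCP position; "tcp_rot": TCP orientation; "wrist_force": force on the tool from outside, world axes, zero at the start; "wrist_torque": the same for the moment, N m; "opening": opening from 0.0 (shut) to 1.0 (fully open); "gripper_force": force on a finger pad.
Only numpy, scipy, OpenCV 4.12 (cv2) and the standard library are available. Lean on these libraries where they do the work, as an engineer would, in place of code of your own. Each camera call takes 0.05 s, during which the arm holds its last target. There are 200 camera calls.

## Task

The desk lamp's swing arm is back on its post; finish the pivot. Slip the steel collar over the post and turn it with light pressure until its inner tab drops into the post's keyway and it sits fully home, flat on the arm; then slip the knurled end cap over the post until it rests on the collar, and let go of both. Feel for the keyway rather than force it (more than 30 N on the lamp bends the tab), and leave the other things on the desk where they are.

Things in the scene. Friction and masses are not known exactly. Their poses are not given: they have to be found in the camera images.
- lamp: Desk lamp fixed to the desk: dark round foot 140 mm wide, post, swing arm; origin on the desk under the post's axis. x points along the arm, away from the robot; the arm leaves the eye below its top face and climbs slowly, 26 mm above that face 150 mm out; beyond 235 mm an LED bar, its top 62 mm above it. Press collar or cap on the lamp with less than 30 N.
- lamp_seat (a point): On the post's axis, level with the top face of the arm's round eye (56 mm wide), 58 mm above the desk; axes as the lamp's, z up. The collar comes to rest on this face: then collar_mid is 12 mm and cap_mid 38 mm above this point.
- post_shoulder (a point): On the post's axis, 21 mm above lamp_seat; axes as the lamp's. Below it the post is 28 mm thick (top edge bevelled 1.5 mm), above it a 17 mm nose, 18 mm high, end bevelled 2 mm. One keyway, 6 mm wide, runs down the whole thick part, open at the shoulder, with square edges. Its direction is not measured: within 0.75 rad either side of the lamp's -x. The post does not turn.
- collar_mid (a point): Loose steel collar, lying right way up on three small pips: 24 mm high, 57 mm wide, two spanner flats 51 mm apart facing its +y and -y; bore 29.6 mm right through, lower mouth bevelled 2 mm. This point is its centre, 12 mm above its underside. Its +x, where the tab is, starts within 0.7 rad of world -x. With the tab on the shoulder this point is 24 mm above lamp_seat. 0.11 to 0.23 kg.
- collar_tab (a point): Centre of the lower face of the collar's one inner tab, on the collar's +x side, 9 mm above its underside; axes as collar_mid. The tab is 4.5 mm wide, 6 mm high and reaches in to 9.9 mm from the axis; a dark line on the collar's top marks it. It rests on the shoulder until it meets the keyway, then goes down 12 mm more. Turning hard against the keyway's side bends it too (30 N is 0.35 N m there).
- cap_mid (a point): Loose steel end cap, upright on its open end: 38 mm wide, knurled, 28 mm high, closed domed top (above 22 mm it narrows). This point is its centre, 14 mm above its underside. Round bore from below, 19 mm wide, 18 mm deep, mouth bevelled 2 mm; slips on the post's nose in any direction. 0.06 to 0.11 kg.
- collar: The collar; origin at the centre of its underside, axes as collar_mid.
- cap: The cap; origin at the centre of its underside.
- binder_clip: Bystander, loose: black binder clip, 32 x 34 x 16 mm; origin at the centre of its underside. Leave it where it is.
- eraser: Bystander, loose: eraser in a paper sleeve, 21 x 45 x 12 mm; origin at the centre of its underside. Leave it where it is.
- screwdriver: Bystander, loose: screwdriver, 170 mm long; origin at the centre of its underside. Leave it where it is.
- glasses_case: Bystander, loose: hard spectacle case, 58 x 155 x 36 mm; origin at the centre of its underside. Leave it where it is.
- mouse: Bystander, loose: computer mouse, 111 x 60 x 36 mm; origin at the centre of its underside. Leave it where it is. Just left of and behind it stands a fixed monitor, 441 mm high, its near corner about 0.7 m ahead of the robot and 0.2 m to its left: keep the arm on the near side of that.
Mind the look-alikes: they are no part of the job. What is shaped like the cap but orange is not meant.

How it is judged:
On the way, in this order (a step that is already met when the one before it is completed fails the run):
1. the collar is keyed and fully home, flat on the arm (z of collar_mid in the frame of lamp_seat below 0.0138 m and horizontal distance between collar_mid and lamp_seat below 0.003 m and angle between collar_mid's own z axis and vertical below 0.08 rad), for 0.2 s.
2. the cap is on the post and rests on the collar (z of cap_mid in the frame of lamp_seat below 0.04 m and horizontal distance between cap_mid and lamp_seat below 0.003 m and angle between cap_mid's own z axis and vertical below 0.08 rad), for 0.2 s.
At the end, for the whole second after the job is handed in: Collar over the post, its centre within 13.8 mm above lamp_seat (12 when home), and cap over the post, its centre within 40 mm above lamp_seat (38 when home); both within 3 mm of the post's axis, upright within 0.08 rad, at rest and released (all of step 1 and all of step 2 and linear speed of each of collar, cap below 0.01 m/s); the robot touches nothing.
It fails at once if collar or cap forced against the lamp with more than 30 N (contact force between any of collar, cap and lamp above 30 N).
It fails at once if a bystander moved more than 15 mm (distance of any of binder_clip, eraser, screwdriver, glasses_case, mouse from where it was at the start of the episode above 0.015 m).
It also fails if it takes over 72 s, if anything falls off the work surface, if the arm or the gripper's body presses on something with over 40 N, if the wrist force passes 120 N, or if a joint passes its speed limit or range.

## Working session

There is one attempt and no reset: what is moved stays moved. The work goes in short steps, Python scripts to look and compute and a tool call to move; the robot and the scene stay as the last step left them, time stands still between calls to the robot, and variables do not carry over. Pictures are saved under pics/ and viewed, at most 10 in all, crops included, and the job is handed in when it is done.

Besides the shell and the picture viewer there is one more tool, called after ">>>" as name(argument=value, ...), one argument or row to a line, values as JSON. jog_arm: Moves the arm, as the interface text tells. Its arguments: {"type":"object","properties":{"steps":{"type":"array"},"squeeze":{"type":"number"}},"required":["steps"]}

```bash
mkdir -p pics; cat > h.py <<'E'
import numpy as np, cv2, json, pickle
from cell import arm
from scipy.spatial.transform import Rotation as R
def rot(q): return R.from_quat([q[1],q[2],q[3],q[0]]).as_matrix()
def snap(name,key):
    c=arm.read_camera(name); cv2.imwrite(f'pics/{key}.png',c['img'][:,:,::-1]); pickle.dump(c,open(f'pics/{key}.pkl','wb')); return c
def load(key): return pickle.load(open(f'pics/{key}.pkl','rb'))
def px2w(c,u,v,z):
    d=np.array([(u-c['cx'])/c['fx'],(v-c['cy'])/c['fy']]); s=d.copy()
    for _ in range(20): s=d/(1+c['k1']*(s@s))
    r=rot(c['orientation'])@np.array([s[0],-s[1],-1]); p=np.array(c['position'])
    return p+r*(z-p[2])/r[2]
def w2px(c,P):
    q=rot(c['orientation']).T@(np.array(P)-c['position']); s=np.array([q[0],-q[1]])/-q[2]
    s=s*(1+c['k1']*(s@s)); return s*[c['fx'],c['fy']]+[c['cx'],c['cy']]
def crop(key,u0,v0,u1,v1,f):
    i=cv2.imread(f'pics/{key}.png')[v0:v1,u0:u1]; return cv2.resize(i,None,fx=f,fy=f,interpolation=cv2.INTER_CUBIC)
E
python3 - <<'E'
from h import *
t=snap('top','t0'); s=snap('scene','s0')
for c in (t,s): print(c['position'],c['orientation'],c['fx'],c['k1'],c['cx'],c['cy'])
o=arm.get_obs(); print(o)
E
```

```text
[ 0.3947608  -0.00298489  0.89900643] [-0.70448338 -0.06417634  0.05170555  0.70491922] 383.73035734843234 -0.003378008846754228 319.4420081252237 202.91419084622697
[-0.11668895  0.58841545  0.62149452] [-0.35820764 -0.21384371  0.44576228  0.79199377] 508.54039791945735 -0.13799254081099827 320.17186552058695 198.85589496561846
{'clock': 0.1, 'qpos': array([-1.32896482e+00,  1.26340019e-01, -4.04985296e-02,  1.40541305e+00,
       -2.49322955e-05,  1.57081335e+00]), 'joint_velocities': array([-0.00038654,  0.00073977,  0.0023394 ,  0.00127418,  0.00053297,
        0.00155553]), 'joint_efforts': array([ 3.52261895e-04, -4.36908102e+01,  3.53604984e+01,  1.37671275e-02,
       -4.35367770e-05,  5.60413156e-06]), 'position': array([ 0.12563206, -0.50936624,  0.23059956]), 'tcp_rot': array([-7.20819358e-04,  9.92699356e-01,  1.20612848e-01, -1.00149758e-04]), 'wrist_force': array([-0.3573315 , -0.146148  , -1.09141736]), 'wrist_torque': array([0.04634012, 0.02933293, 0.06849496]), 'gripper_force': 0.0, 'opening': 0.9985266831401657}
```

View pics/t0.png

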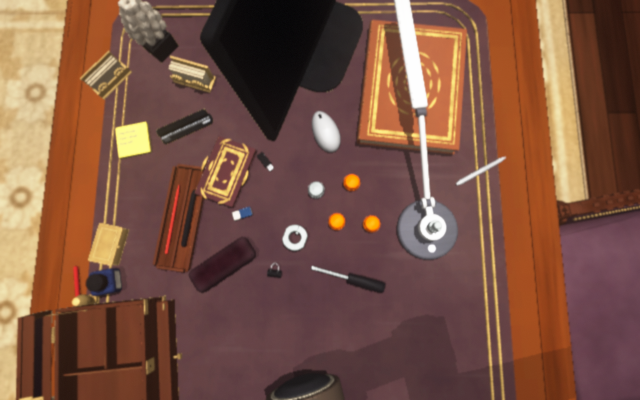

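View pics/s0.png

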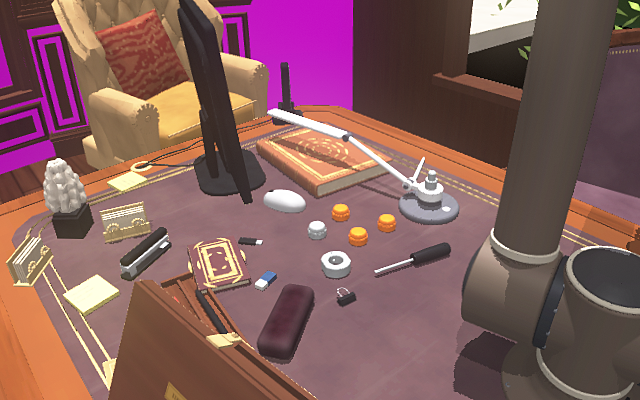

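The top view has the collar at about (294,237), the grey cap at (316,189) and the lamp post at (434,227). Three orange look-alikes are at (351,182), (336,222) and (371,224). I'll enlarge the area around them.

```bash
python3 - <<'E'
from h import *
a=crop('t0',270,165,350,265,5); b=crop('t0',390,185,470,285,5)[:500]
cv2.imwrite('pics/c1.png',np.hstack([a,b]))
c=load('t0')
for n,u,v,z in [('collar',294,237,.024),('cap',316,188.5,.025),('foot',427.5,229,.012),('nose',434,226.5,.097)]: print(n,px2w(c,u,v,z).round(4))
E
```

```text
collar [0.461  0.0705 0.024 ]
cap [0.5734 0.0206 0.025 ]
foot [ 0.4801 -0.2365  0.012 ]
nose [ 0.4772 -0.2279  0.097 ]
```

View pics/c1.png

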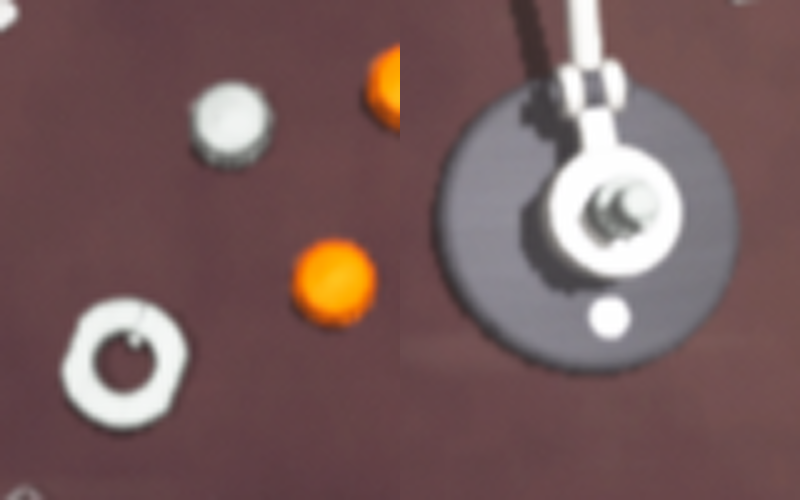

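```bash
cat >> h.py <<'E'
def go(x,y,z,yaw=None):
    o=arm.get_obs(); Rm=rot(o['tcp_rot']); d=Rm.T@(np.array([x,y,z])-o['position'])*1000
    y0=np.degrees(np.arctan2(Rm[1,0],Rm[0,0]))
    print('shift',d.round(1),'turn',None if yaw is None else round((y0-yaw+180)%360-180,1),'yaw0',round(y0,2),'tilt',Rm[:,2].round(4),'pos',o['position'].round(4),'F',np.round(o['wrist_force'],2),'T',np.round(o['wrist_torque'],3),'op',round(o['opening'],3),'t',o['clock'],'q',o['qpos'].round(2))
E
python3 -c "
from h import *
go(.44,.05,.231,0)"
```

```text
shift [ 4.392e+02 -4.678e+02  3.000e-01] turn 13.9 yaw0 13.85 tilt [-4.0e-04  1.4e-03 -1.0e+00] pos [ 0.1256 -0.5094  0.2306] F [-0.36 -0.15 -1.09] T [0.046 0.029 0.068] op 0.999 t 0.1 q [-1.33  0.13 -0.04  1.41 -0.    1.57]
```

>>> jog_arm(
  steps=[
    [[44, -47, 0, 1.4, -1], [88, -94, 0, 2.8, -1], [132, -140, 0, 4.2, -1], [176, -187, 0, 5.6, -1], [220, -234, 0, 7, -1], [264, -281, 0, 8.4, -1], [307, -327, 0, 9.8, -1], [351, -374, 0, 11.2, -1], [395, -421, 0, 12.6, -1], [439, -468, 0, 13.9, -1]],
  ],
)

```text
clock: 1.1
position: [0.3709, -0.0718, 0.2313]
tcp_rot: [0.0, 1.0, -0.001, 0.0]
wrist_force: [0.7, -0.9, 0.2]
opening: 1.0
gripper_force: 0.0
```

```bash
python3 -c "
from h import *
go(.44,.05,.231,0)"
```

```text
shift [  68.9 -121.9    0.3] turn -0.1 yaw0 -0.1 tilt [ 3.e-04 -2.e-04 -1.e+00] pos [ 0.3709 -0.0718  0.2313] F [ 0.72 -0.89  0.21] T [-0.05  -0.072  0.013] op 1.0 t 1.1 q [-0.19 -0.15 -0.31  1.41 -0.    2.95]
```

>>> jog_arm(
  steps=[
    [[20, -30, 0, -8, -1], [40, -60, 0, -16, -1], [60, -90, 0, -25, -1], [69, -122, 0, -33, -1], [69, -122, 0, -42, -1], [69, -122, 0, -50, -1], [69, -122, 0, -59, -1], [69, -122, 0, -67, -1], [69, -122, 0, -76, -1], [69, -122, 0, -84, -1]],
  ],
)

```text
clock: 2.1
position: [0.4395, 0.0481, 0.2309]
tcp_rot: [-0.0, 0.741, 0.671, -0.0]
wrist_force: [0.2, -0.5, 0.3]
opening: 1.0
gripper_force: 0.0
```

>>> jog_arm(
  steps=[
    [[0, 0, 0, -8, -1], [0, 0, 0, -17, -1], [0, 0, 0, -25, -1], [0, 0, 0, -34, -1], [0, 0, 0, -42, -1], [0, 0, 0, -51, -1], [0, 0, 0, -59, -1], [0, 0, 0, -68, -1], [0, 0, 0, -76, -1], [0, 0, 0, -76, -1]],
  ],
)

```text
clock: 3.1
position: [0.4395, 0.0481, 0.231]
tcp_rot: [-0.0, 0.174, 0.985, -0.0]
wrist_force: [0.3, 0.0, -0.1]
opening: 0.998
gripper_force: 0.0
```

```bash
python3 -c "
from h import *
c=snap('wrist','w1')
go(.461,.0705,.231,160)
print(c['position'],c['fx'],c['k1'],w2px(c,[.461,.0705,.024]),w2px(c,[.5734,.0206,.025]))"
```

```text
shift [-12.4  28.4  -0. ] turn -0.2 yaw0 159.78 tilt [-7.e-04 -1.e-04 -1.e+00] pos [0.4395 0.0481 0.231 ] F [-0.14 -0.52  0.13] T [-0.006  0.026  0.024] op 0.998 t 3.15 q [ 0.11 -0.03 -0.2   1.4   0.    0.46]
[0.36961949 0.07244228 0.37325292] 317.2664745662316 -0.034744571953592464 [347.12213771 182.9752937 ] [338.03909441 279.0000637 ]
```

View pics/w1.png

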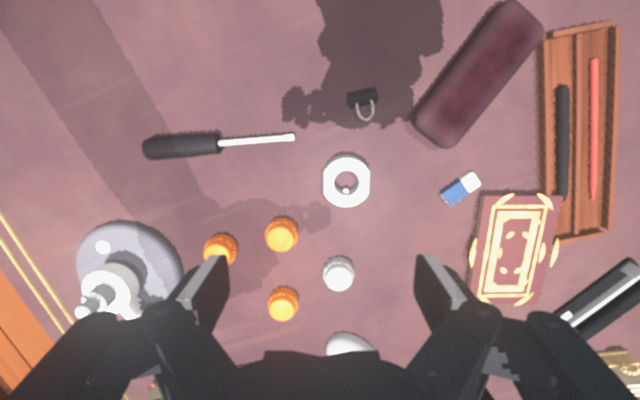

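>>> jog_arm(
  steps=[
    [[-4, 9, 20, 0, -1], [-8, 18, 40, 0, -1], [-12, 28, 60, 0, -1], [-12, 28, 80, 0, -1], [-12, 28, 100, 0, -1], [-12, 28, 100, 0, -1]],
  ],
)

```text
clock: 3.75
position: [0.4588, 0.0701, 0.1286]
tcp_rot: [-0.002, 0.175, 0.984, -0.001]
wrist_force: [-0.6, -0.2, -0.4]
opening: 0.997
gripper_force: 0.0
```

```bash
python3 -c "
from h import *
c=snap('wrist','w2')
go(.461,.0705,.231,160)
u,v=w2px(c,[.461,.0705,.024]);print(u,v); u=int(u);v=int(v)
a=crop('w2',u-50,max(0,v-50),u+50,v+50,5); b=crop('w1',297,133,397,233,3)
b=np.vstack([b,np.zeros((a.shape[0]-300,300,3),np.uint8)]); cv2.imwrite('pics/c2.png',np.hstack([a,b]))"
```

```text
shift [  -1.     0.6 -100.7] turn -0.2 yaw0 159.82 tilt [-2.9e-03 -5.0e-04 -1.0e+00] pos [0.4596 0.0702 0.1303] F [ 0.37 -0.1   0.9 ] T [ 0.011 -0.046  0.037] op 1.005 t 3.8 q [ 0.15  0.04 -0.36  1.18 -0.    0.5 ]
324.08255179984303 201.0683627915261
```

View pics/c2.png

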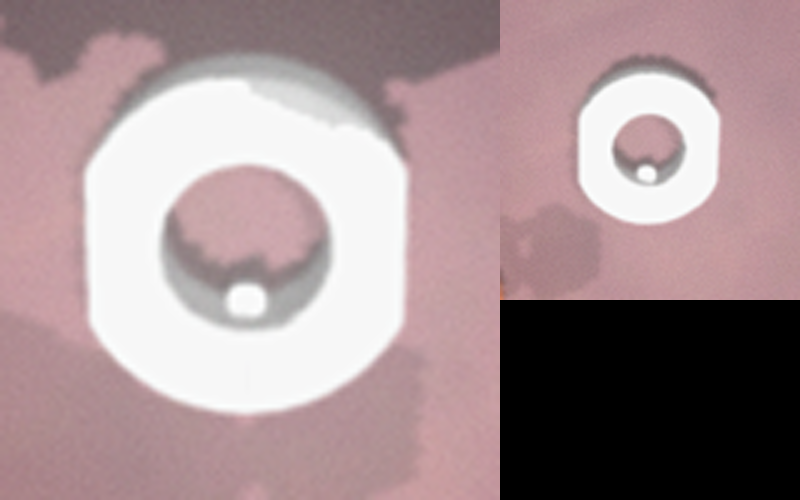

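```bash
python3 -c "
from h import *
c=load('w2'); p=px2w(c,323.2,200.2,.024); print(p)
go(p[0],p[1],.1,-20)"
```

```text
[0.4600581  0.07007904 0.024     ]
shift [-0.6  0.1 30.3] turn 179.8 yaw0 159.82 tilt [-2.9e-03 -5.0e-04 -1.0e+00] pos [0.4596 0.0702 0.1303] F [ 0.37 -0.1   0.9 ] T [ 0.011 -0.046  0.037] op 1.005 t 3.8 q [ 0.15  0.04 -0.36  1.18 -0.    0.5 ]
```

>>> jog_arm(
  steps=[
    [[0, 0, 0, -8.5, -1], [0, 0, 0, -17, -1], [0, 0, 0, -25.5, -1], [0, 0, 0, -34, -1], [0, 0, 0, -42.5, -1], [0, 0, 0, -51, -1], [0, 0, 0, -59.5, -1], [0, 0, 0, -68, -1], [0, 0, 0, -76.5, -1], [0, 0, 0, -85, -1]],
  ],
)

```text
clock: 4.8
position: [0.4613, 0.0704, 0.1329]
tcp_rot: [0.001, -0.539, 0.843, -0.0]
wrist_force: [-0.5, 0.1, 1.0]
opening: 0.999
gripper_force: 0.0
```

>>> jog_arm(
  steps=[
    [[0, 0, 0, -8.5, -1], [0, 0, 0, -17, -1], [0, 0, 0, -25.5, -1], [0, 0, 0, -34, -1], [0, 0, 0, -42.5, -1], [0, 0, 0, -51, -1], [0, 0, 0, -59.5, -1], [0, 0, 0, -68, -1], [0, 0, 0, -76.5, -1], [0, 0, 0, -85, -1]],
  ],
)

```text
clock: 5.8
position: [0.4613, 0.0704, 0.1329]
tcp_rot: [-0.0, 0.966, -0.257, 0.001]
wrist_force: [-0.8, -1.0, -0.6]
opening: 1.002
gripper_force: 0.0
```

```bash
python3 -c "
from h import *
c=load('w2'); p=px2w(c,323.2,200.2,.024); print(p)
go(p[0],p[1],.001,-20)"
```

```text
[0.4600581  0.07007904 0.024     ]
shift [ -1.1   1.  131.9] turn -9.8 yaw0 -29.81 tilt [ 2.e-03  3.e-04 -1.e+00] pos [0.4613 0.0704 0.1329] F [-0.78 -0.97 -0.57] T [-0.015 -0.044 -0.016] op 1.002 t 5.8 q [ 0.15  0.03 -0.36  1.18  0.   -2.47]
```

>>> jog_arm(
  steps=[
    [[0, 0, 20, -5, -1], [0, 0, 45, -9.8, -1], [0, 0, 70, -9.8, -1], [-1, 1, 90, -9.8, -1], [-1, 1, 105, -9.8, -1], [-1, 1, 115, -9.8, -1], [-1, 1, 122, -9.8, -1], [-1, 1, 127, -9.8, -1], [-1, 1, 131, -9.8, -1], [-1, 1, 131, -9.8, -1]],
  ],
)

```text
clock: 6.8
position: [0.4593, 0.07, 0.0003]
tcp_rot: [0.0, 0.984, -0.176, -0.0]
wrist_force: [-1.1, -0.3, 0.7]
opening: 0.997
gripper_force: 0.0
```

>>> jog_arm(
  steps=[
    [[0, 0, 0, 0, -0.4], [0, 0, 0, 0, 0.0], [0, 0, 0, 0, 0.3], [0, 0, 0, 0, 0.4], [0, 0, 0, 0, 0.4], [0, 0, 0, 0, 0.4]],
  ],
  squeeze=40,
)

```text
clock: 7.4
position: [0.4597, 0.07, 0.0008]
tcp_rot: [-0.0, 0.984, -0.176, 0.001]
wrist_force: [-0.5, -0.9, 5.3]
opening: 0.589
gripper_force: 42.7
```

```bash
python3 -c "
from h import *
go(.46,.0701,.15,-20)
c=snap('wrist','w3'); snap('scene','s1')
t=load('t0')
for n,u,v,z in [('nosetop',434+.0,226.5,.097)]: print(px2w(t,u,v,z))"
```

```text
shift [   0.4   -0.2 -149.2] turn -0.2 yaw0 -20.25 tilt [ 1.1e-03  1.0e-04 -1.0e+00] pos [0.4597 0.07   0.0008] F [-0.47 -0.92  5.27] T [-0.056  0.05   0.012] op 0.589 t 7.4 q [ 0.15  0.12 -0.57  0.88 -0.   -2.64]
[ 0.47716115 -0.22790744  0.097     ]
```

>>> jog_arm(
  steps=[
    [[0, 0, -20, 0, 0.4], [0, 0, -50, 0, 0.4], [0, 0, -90, 8.5, 0.4], [20, 40, -130, 17, 0.4], [40, 70, -160, 25.5, 0.4], [60, 100, -170, 34, 0.4], [80, 140, -170, 42.5, 0.4], [99, 155, -170, 51, 0.4], [99, 155, -170, 59.5, 0.4], [99, 155, -170, 68, 0.4]],
  ],
)

```text
clock: 8.5
position: [0.4981, -0.1106, 0.1693]
tcp_rot: [0.0, 0.715, -0.699, -0.001]
wrist_force: [-0.1, 0.1, -2.3]
opening: 0.588
gripper_force: 42.3
```

>>> jog_arm(
  steps=[
    [[0, 0, 0, 8.5, 0.4], [0, 0, 0, 17, 0.4], [0, 0, 0, 25.5, 0.4], [0, 0, 0, 34, 0.4], [0, 0, 0, 42.5, 0.4], [0, 0, 0, 51, 0.4], [0, 0, 0, 59.5, 0.4], [0, 0, 0, 68, 0.4], [0, 0, 0, 76.5, 0.4], [0, 0, 0, 85, 0.4]],
  ],
)

```text
clock: 9.5
position: [0.4979, -0.1096, 0.1694]
tcp_rot: [-0.001, -0.056, 0.998, 0.0]
wrist_force: [0.4, -0.1, -2.5]
opening: 0.59
gripper_force: 42.3
```

```bash
python3 -c "
from h import *
go(.477,-.228,.17,180)
c=snap('wrist','w4')
u,v=w2px(c,[.477,-.228,.08]);print(u,v); u=int(u);v=int(v)
s=load('s0'); us,vs=w2px(s,[.477,-.228,.08]); print(us,vs)
us=int(us);vs=int(vs)
b=crop('s0',us-30,vs-30,us+30,vs+30,4)
a=cv2.imread('pics/w4.png'); 
b=cv2.resize(b,(240,240)); w=crop('w4',max(0,u-40),v-40,u+40,min(400,v+40),5)
H=max(w.shape[0],400); out=np.zeros((H,w.shape[1]+400,3),np.uint8); out[:w.shape[0],:w.shape[1]]=w; out[:250,w.shape[1]:]=cv2.resize(a,(400,250)); out[H-150:,w.shape[1]:w.shape[1]+240]=b[45:195]
cv2.imwrite('pics/c4.png',out); print(out.shape)"
```

```text
shift [  34.  -115.3   -0.6] turn 6.4 yaw0 -173.6 tilt [-1.8e-03  5.0e-04 -1.0e+00] pos [ 0.4979 -0.1096  0.1694] F [ 0.44 -0.11 -2.46] T [-0.055 -0.029  0.011] op 0.59 t 9.5 q [-0.22  0.11 -0.2   1.27  0.   -0.33]
166.99014849455267 160.97865748737257
429.5845263538443 180.4224717982207
(400, 800, 3)
```

View pics/c4.png

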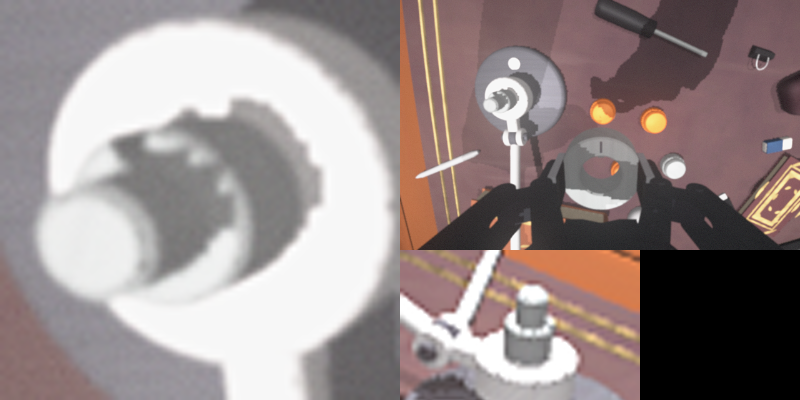

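```bash
python3 -c "
from h import *
c=load('w4'); f=lambda u,v,z: print(px2w(c,126+u/5,120+v/5,z).round(4))
f(95,243,.097);f(163,217,.079);f(220,188,.058)
t=load('t0')
g=lambda u,v,z: print('top',px2w(t,390+(u-400)/5,185+v/5,z).round(4))
g(638,204,.097);g(616,210,.058);g(587,224,.006)
go(.477,-.228,.17,180)
i=crop('w4',140,145,180,185,12).astype(float); i=np.clip((i-90)*1.8,0,255).astype(np.uint8); cv2.imwrite('pics/c5.png',i)
print(c['position'])"
```

```text
[ 0.4802 -0.2356  0.097 ]
[ 0.4798 -0.2349  0.079 ]
[ 0.479  -0.2358  0.058 ]
top [ 0.4786 -0.2355  0.097 ]
top [ 0.4801 -0.2371  0.058 ]
top [ 0.4788 -0.2378  0.006 ]
shift [  33.4 -115.5   -0.6] turn 6.1 yaw0 -173.91 tilt [-1.7e-03  5.0e-04 -1.0e+00] pos [ 0.498  -0.1096  0.1694] F [ 0.44 -0.09 -1.02] T [ 0.031  0.016 -0.   ] op 0.591 t 9.55 q [-0.22  0.11 -0.2   1.27  0.   -0.32]
[ 0.42418887 -0.11893929  0.3117867 ]
```

View pics/c5.png

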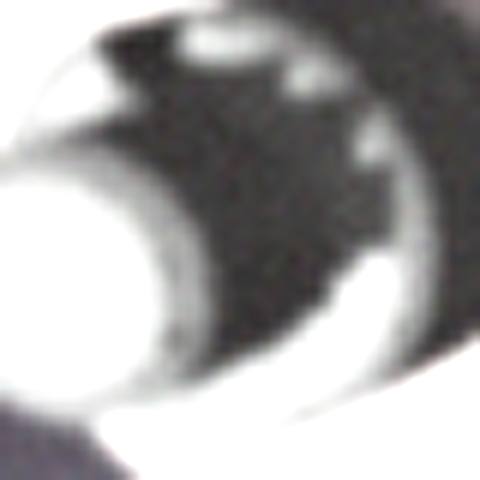

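```bash
python3 -c "
from h import *
c=load('w4')
P=np.array([.4797,-.2355])
for u,v in [(140,42),(108,62),(180,35)]:
  p=px2w(c,140+u/12,145+v/12,.079)[:2]-P; print(p*1000,np.degrees(np.arctan2(p[1],p[0])))
# lamp arm yaw from top
t=load('t0'); a=px2w(t,420,115,.12);print(a, np.degrees(np.arctan2(a[1]+.2358,a[0]-.4797)))
go(P[0],P[1],.13,180)
"
```

```text
[-10.6200335   -4.18326331] -158.5003695975202
[-9.16502414 -6.23016955] -145.79304886619556
[-11.31834503  -1.67423478] -171.58569781082923
[ 0.71308305 -0.20318147  0.12      ] 7.95634328387846
shift [  31.5 -123.3   39.4] turn 6.1 yaw0 -173.91 tilt [-1.7e-03  5.0e-04 -1.0e+00] pos [ 0.498  -0.1096  0.1694] F [ 0.44 -0.09 -1.02] T [ 0.031  0.016 -0.   ] op 0.591 t 9.55 q [-0.22  0.11 -0.2   1.27  0.   -0.32]
```

>>> jog_arm(
  steps=[
    [[10, -40, 0, 0, 0.4], [20, -80, 0, 0, 0.4], [31.5, -110, 0, 0, 0.4], [31.5, -123.3, 0, 0, 0.4], [31.5, -123.3, 20, 0, 0.4], [31.5, -123.3, 40, 0, 0.4], [31.5, -123.3, 60, 0, 0.4], [31.5, -123.3, 65, 0, 0.4], [31.5, -123.3, 65, 0, 0.4]],
  ],
)

```text
clock: 10.45
position: [0.4812, -0.2352, 0.1044]
tcp_rot: [-0.001, -0.06, 0.998, 0.001]
wrist_force: [-0.6, 0.0, -1.4]
opening: 0.584
gripper_force: 42.3
```

```bash
python3 -c "
from h import *
go(.4797,-.2357,.084,-173)
c=snap('wrist','w5'); t=snap('top','t5')
a=crop('w5',230,120,430,320,3); u,v=w2px(t,[.48,-.2357,.12]); u=int(u);v=int(v); print(u,v); b=crop('t5',u-20,v-30,u+20,v+30,5)
z=np.zeros((600,200,3),np.uint8); z[:300]=b; cv2.imwrite('pics/c6.png',np.hstack([a,z]))
for P in ([.4797,-.2357,.097],[.4797,-.2357,.129]): print(w2px(c,P))
"
```

```text
shift [ 1.5 -0.4 20.4] turn -0.2 yaw0 -173.16 tilt [-0.002   0.0013 -1.    ] pos [ 0.4812 -0.2352  0.1044] F [-0.62  0.   -1.45] T [-0.001  0.01  -0.02 ] op 0.584 t 10.45 q [-0.45  0.18 -0.26  1.14  0.   -0.57]
440 223
[322.33642553 250.10902205]
[322.71875409 283.52554337]
```

View pics/c6.png

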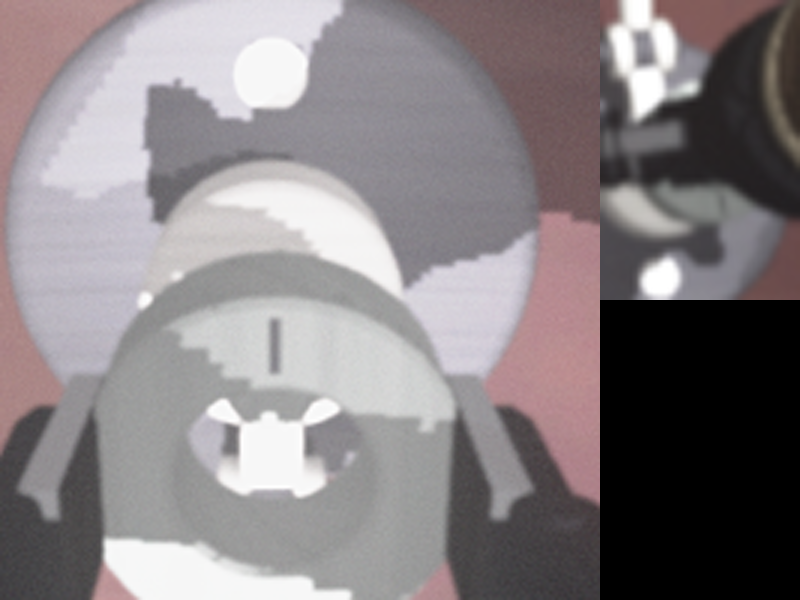

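>>> jog_arm(
  steps=[
    [[1.4, -0.4, 3, 0, 0.4], [1.4, -0.4, 7, 0, 0.4], [1.4, -0.4, 11, 0, 0.4], [1.4, -0.4, 15, 0, 0.4], [1.4, -0.4, 18, 0, 0.4], [1.4, -0.4, 20, 0, 0.4], [1.4, -0.4, 20, 0, 0.4]],
  ],
)

```text
clock: 11.25
position: [0.4801, -0.2363, 0.0849]
tcp_rot: [-0.0, -0.059, 0.998, 0.0]
wrist_force: [0.6, -0.6, -1.1]
opening: 0.588
gripper_force: 42.4
```

```bash
python3 -c "
from h import *
go(.4797,-.2357,.073,-173)"
```

```text
shift [ 0.4  0.7 11.9] turn -0.2 yaw0 -173.25 tilt [-6.e-04  3.e-04 -1.e+00] pos [ 0.4801 -0.2363  0.0849] F [ 0.62 -0.65 -1.09] T [ 0.039 -0.028  0.038] op 0.588 t 11.25 q [-0.46  0.19 -0.29  1.09 -0.   -0.58]
```

>>> jog_arm(
  steps=[
    [[0.2, 0.3, 1.5, 0, 0.4], [0.2, 0.3, 3, 0, 0.4], [0.2, 0.3, 4, 0, 0.4], [0.2, 0.3, 5, 0, 0.4], [0.2, 0.3, 6, 0, 0.4], [0.2, 0.3, 6, 0, 0.4]],
  ],
)

```text
clock: 11.85
position: [0.4801, -0.2361, 0.0792]
tcp_rot: [-0.0, -0.059, 0.998, 0.0]
wrist_force: [-1.1, -0.1, -1.4]
opening: 0.589
gripper_force: 42.4
```

>>> jog_arm(
  steps=[
    [[0, 0, 1, 0, 0.4], [0, 0, 2, 0, 0.4], [0, 0, 3, 0, 0.4], [0, 0, 3, 0, 0.4]],
  ],
)

```text
clock: 12.25
position: [0.48, -0.2361, 0.0761]
tcp_rot: [-0.0, -0.059, 0.998, 0.0]
wrist_force: [-0.9, 0.4, -1.9]
opening: 0.587
gripper_force: 42.4
```

>>> jog_arm(
  steps=[
    [[0, 0, 1, 0, 0.4], [0, 0, 2, 0, 0.4], [0, 0, 3, 0, 0.4], [0, 0, 4, 0, 0.4], [0, 0, 4, 0, 0.4]],
  ],
)

```text
clock: 12.75
position: [0.4804, -0.2361, 0.0723]
tcp_rot: [0.0, -0.059, 0.998, 0.0]
wrist_force: [1.3, 0.2, -2.0]
opening: 0.583
gripper_force: 42.4
```

>>> jog_arm(
  steps=[
    [[0, 0, 0.7, 0, 0.4], [0, 0, 1.4, 0, 0.4], [0, 0, 2, 0, 0.4], [0, 0, 2.5, 0, 0.4], [0, 0, 2.5, 0, 0.4]],
  ],
)

```text
clock: 13.25
position: [0.4804, -0.2362, 0.0702]
tcp_rot: [0.0, -0.059, 0.998, -0.0]
wrist_force: [1.6, 0.3, 2.7]
opening: 0.588
gripper_force: 42.9
```

>>> jog_arm(
  steps=[
    [[0, 0, 0.3, -1, 0.4], [0, 0, 0.3, -2, 0.4], [0, 0, 0.3, -3, 0.4], [0, 0, 0.3, -4, 0.4], [0, 0, 0.3, -5, 0.4], [0, 0, 0.3, -6, 0.4], [0, 0, 0.3, -7, 0.4], [0, 0, 0.3, -8, 0.4]],
  ],
)

```text
clock: 14.05
position: [0.4803, -0.2362, 0.0695]
tcp_rot: [0.0, -0.129, 0.992, -0.0]
wrist_force: [4.0, -0.3, -1.7]
opening: 0.585
gripper_force: 42.4
```

```bash
python3 -c "
from h import *
go(.4797,-.2357,.073,-157)"
```

```text
shift [ 0.5  0.6 -3.5] turn -8.2 yaw0 -165.16 tilt [ 4.e-04  0.e+00 -1.e+00] pos [ 0.4803 -0.2362  0.0695] F [ 4.01 -0.35 -1.73] T [-0.128 -1.061 -0.025] op 0.585 t 14.05 q [-0.46  0.19 -0.32  1.06  0.   -0.72]
```

>>> jog_arm(
  steps=[
    [[-0.3, 0, 0.3, 0, 0.4], [-0.5, 0, 0.6, 0, 0.4], [-0.5, 0, 0.9, 0, 0.4], [-0.5, 0, 0.9, 0, 0.4]],
  ],
)

```text
clock: 14.45
position: [0.4803, -0.2359, 0.0685]
tcp_rot: [-0.0, -0.128, 0.992, 0.0]
wrist_force: [2.8, 0.8, 0.2]
opening: 0.59
gripper_force: 42.5
```

>>> jog_arm(
  steps=[
    [[-0.3, 0, 0.4, 0, 0.4], [-0.3, 0, 0.8, 0, 0.4], [-0.3, 0, 0.8, 0, 0.4]],
  ],
)

```text
clock: 14.75
position: [0.4804, -0.2358, 0.0674]
tcp_rot: [-0.001, -0.128, 0.992, 0.0]
wrist_force: [0.1, 0.9, -1.4]
opening: 0.587
gripper_force: 42.5
```

>>> jog_arm(
  steps=[
    [[0, 0, 0.4, 0, 0.4], [0, 0, 0.8, 0, 0.4], [0, 0, 1.2, 0, 0.4], [0, 0, 1.2, 0, 0.4]],
  ],
)

```text
clock: 15.15
position: [0.4807, -0.2359, 0.0664]
tcp_rot: [-0.0, -0.128, 0.992, 0.0]
wrist_force: [0.2, -0.8, -1.7]
opening: 0.587
gripper_force: 42.4
```

```bash
python3 -c "
from h import *
go(.4797,-.2357,.073,-157)"
```

```text
shift [ 0.9  0.4 -6.6] turn -8.2 yaw0 -165.25 tilt [-5.e-04  1.e-04 -1.e+00] pos [ 0.4807 -0.2359  0.0664] F [ 0.17 -0.8  -1.71] T [-0.013  0.01  -0.018] op 0.587 t 15.15 q [-0.46  0.2  -0.32  1.05 -0.   -0.71]
```

>>> jog_arm(
  steps=[
    [[0, 0, 0.4, 0, 0.4], [0, 0, 0.8, 0, 0.4], [0, 0, 1.2, 0, 0.4], [0, 0, 1.6, 0, 0.4], [0, 0, 1.6, 0, 0.4]],
  ],
)

```text
clock: 15.65
position: [0.4809, -0.2359, 0.0649]
tcp_rot: [-0.0, -0.128, 0.992, 0.0]
wrist_force: [-0.4, 0.2, -1.7]
opening: 0.587
gripper_force: 42.4
```

>>> jog_arm(
  steps=[
    [[0, 0, 0.6, 0, 0.4], [0, 0, 1.2, 0, 0.4], [0, 0, 1.8, 0, 0.4], [0, 0, 2.4, 0, 0.4], [0, 0, 3, 0, 0.4], [0, 0, 3, 0, 0.4]],
  ],
)

```text
clock: 16.25
position: [0.4808, -0.2359, 0.0619]
tcp_rot: [-0.0, -0.128, 0.992, 0.0]
wrist_force: [0.3, 0.8, -1.7]
opening: 0.588
gripper_force: 42.4
```

>>> jog_arm(
  steps=[
    [[0, 0, 0.6, 0, 0.4], [0, 0, 1.2, 0, 0.4], [0, 0, 1.8, 0, 0.4], [0, 0, 2.2, 0, 0.4], [0, 0, 2.2, 0, 0.4]],
  ],
)

```text
clock: 16.75
position: [0.4808, -0.2359, 0.0597]
tcp_rot: [-0.0, -0.128, 0.992, 0.0]
wrist_force: [0.3, -0.3, -1.2]
opening: 0.591
gripper_force: 42.4
```

>>> jog_arm(
  steps=[
    [[0, 0, 0.4, 0, 0.4], [0, 0, 0.7, 0, 0.4], [0, 0, 1, 0, 0.4], [0, 0, 1.2, 0, 0.4], [0, 0, 1.2, 0, 0.4]],
  ],
)

```text
clock: 17.25
position: [0.481, -0.236, 0.0589]
tcp_rot: [0.0, -0.128, 0.992, -0.0]
wrist_force: [-1.4, 1.0, 2.0]
opening: 0.593
gripper_force: 42.8
```

>>> jog_arm(
  steps=[
    [[0, 0, 0, 0, 0.2], [0, 0, 0, 0, 0], [0, 0, 0, 0, -0.3], [0, 0, 0, 0, -0.5], [0, 0, -5, 0, -0.5], [0, 0, -20, 0, -0.5], [0, 0, -50, 0, -0.5], [0, 0, -90, 0, -0.5], [0, 0, -120, 0, -0.5], [0, 0, -120, 0, -0.5]],
  ],
)

```text
clock: 18.25
position: [0.483, -0.237, 0.1837]
tcp_rot: [0.003, -0.128, 0.992, -0.002]
wrist_force: [0.6, -0.1, -0.6]
opening: 0.748
gripper_force: 0.0
```

```bash
python3 -c "
from h import *
c=snap('wrist','w6')
u,v=w2px(c,[.481,-.236,.082]);print(u,v);u=int(u);v=int(v)
cv2.imwrite('pics/c7.png',crop('w6',u-50,v-50,u+50,min(v+50,400),5))
go(.5734,.0206,.15,-165)"
```

```text
324.7896802103225 197.2645711863565
shift [-153.6  225.6   31. ] turn -0.2 yaw0 -165.25 tilt [ 0.0043 -0.0021 -1.    ] pos [ 0.4822 -0.2366  0.1811] F [-0.26 -0.23 -0.39] T [-0.016 -0.036 -0.029] op 0.749 t 18.3 q [-0.46  0.15 -0.12  1.29 -0.   -0.71]
```

View pics/c7.png

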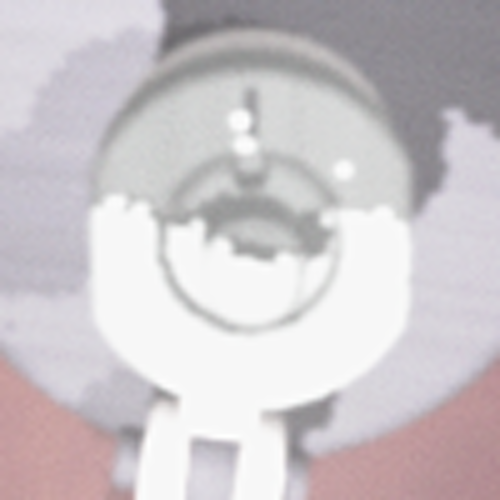

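The collar is seated over the post, with the shoulder nearly level with the collar's top at about (250,245) in the crop and the tab line pointing toward the robot. Next is the cap.

>>> jog_arm(
  steps=[
    [[-25, 36, 0, 0, -0.3], [-52, 76, 0, 0, -0.3], [-78, 116, 5, 0, -0.3], [-105, 155, 10, 0, -0.3], [-130, 190, 20, 0, -0.3], [-154, 226, 30, 0, -0.3], [-154, 226, 30, 0, -0.3], [-154, 226, 30, 0, -0.3]],
  ],
)

```text
clock: 19.1
position: [0.5715, 0.0228, 0.1468]
tcp_rot: [-0.002, -0.13, 0.992, -0.0]
wrist_force: [0.2, -0.0, 0.3]
opening: 0.647
gripper_force: 0.0
```

```bash
python3 -c "
from h import *
c=snap('wrist','w7')
u,v=w2px(c,[.5734,.0206,.028]);print(u,v);u=int(u);v=int(v)
cv2.imwrite('pics/c8.png',crop('w7',u-60,v-50,u+60,min(v+50,400),6)); print(u-60,v-50)
go(.5734,.0206,.15,-165)"
```

```text
319.1476480569151 196.01961403223336
259 146
shift [-1.5 -1.7 -2.6] turn -0.2 yaw0 -165.21 tilt [-2.2e-03 -4.0e-04 -1.0e+00] pos [0.5715 0.0219 0.1474] F [ 0.7  -0.76  0.52] T [-0.051 -0.042  0.006] op 0.65 t 19.15 q [ 0.04  0.23 -0.1   1.24 -0.   -0.22]
```

View pics/c8.png

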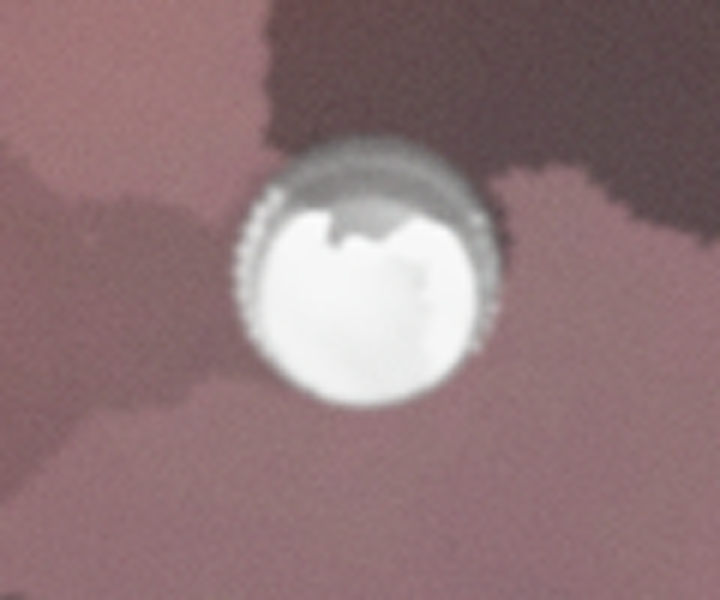

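```bash
python3 -c "
from h import *
c=load('w7'); a=px2w(c,259+367/6,146+298/6,.028);b=px2w(c,259+366.5/6,146+275/6,.022); print(a,b,px2w(c,259+367/6,146+298/6,.027))
p=(a+b)/2
go(p[0],p[1],.004,-165)"
```

```text
[0.57287131 0.02136353 0.028     ] [0.57119754 0.02082795 0.022     ] [0.57315054 0.02143469 0.027     ]
shift [ -0.6  -0.9 143.4] turn -0.2 yaw0 -165.21 tilt [-2.2e-03 -4.0e-04 -1.0e+00] pos [0.5715 0.0219 0.1474] F [ 0.7  -0.76  0.52] T [-0.051 -0.042  0.006] op 0.65 t 19.15 q [ 0.04  0.23 -0.1   1.24 -0.   -0.22]
```

>>> jog_arm(
  steps=[
    [[0, 0, 25, 0, -0.3], [-0.6, -0.9, 55, 0, -0.3], [-0.6, -0.9, 85, 0, -0.3], [-0.6, -0.9, 105, 0, -0.3], [-0.6, -0.9, 120, 0, -0.3], [-0.6, -0.9, 130, 0, -0.3], [-0.6, -0.9, 138, 0, -0.3], [-0.6, -0.9, 143, 0, -0.3], [-0.6, -0.9, 143, 0, -0.3]],
  ],
)

```text
clock: 20.05
position: [0.5729, 0.0208, 0.0054]
tcp_rot: [-0.0, -0.128, 0.992, 0.0]
wrist_force: [-0.0, 0.6, 0.1]
opening: 0.645
gripper_force: 0.0
```

```bash
python3 -c "
from h import *
go(.572,.0211,.003,-165)"
```

```text
shift [0.8 0.5 2.4] turn -0.3 yaw0 -165.27 tilt [-3.e-04 -0.e+00 -1.e+00] pos [0.5729 0.0208 0.0054] F [-0.05  0.6   0.08] T [-0.015  0.022 -0.036] op 0.645 t 20.05 q [ 0.04  0.31 -0.32  0.94 -0.   -0.22]
```

>>> jog_arm(
  steps=[
    [[0.3, 0, 2, 0, -0.3], [0.3, 0, 2.5, 0, 0], [0.3, 0, 2.5, 0, 0.3], [0.3, 0, 2.5, 0, 0.5], [0.3, 0, 2.5, 0, 0.6], [0.3, 0, 2.5, 0, 0.6], [0.3, 0, 2.5, 0, 0.6]],
  ],
  squeeze=30,
)

```text
clock: 20.75
position: [0.5731, 0.0211, 0.0037]
tcp_rot: [0.0, -0.128, 0.992, 0.0]
wrist_force: [-2.1, -0.9, 5.9]
opening: 0.421
gripper_force: 30.3
```

```bash
python3 -c "
from h import *
go(.481,-.236,.16,-165)"
```

```text
shift [ 154.4 -225.2 -156.4] turn -0.2 yaw0 -165.24 tilt [ 9.e-04  1.e-04 -1.e+00] pos [0.5731 0.0211 0.0037] F [-2.08 -0.85  5.86] T [0.006 0.302 0.024] op 0.421 t 20.75 q [ 0.04  0.31 -0.32  0.94  0.   -0.22]
```

>>> jog_arm(
  steps=[
    [[0, 0, -15, 0, 0.6], [0, 0, -45, 0, 0.6], [0, 0, -85, 0, 0.6], [0, 0, -120, 0, 0.6], [25, -36, -145, 0, 0.6], [50, -73, -155, 0, 0.6], [75, -110, -155, 0, 0.6], [100, -147, -155, 0, 0.6], [125, -184, -155, 0, 0.6], [140, -205, -155, 0, 0.6]],
  ],
)

```text
clock: 21.75
position: [0.4883, -0.2154, 0.1578]
tcp_rot: [-0.0, -0.127, 0.992, -0.0]
wrist_force: [0.5, 0.8, -0.3]
opening: 0.419
gripper_force: 30.3
```

>>> jog_arm(
  steps=[
    [[14, -20, 0, 0, 0.6], [14, -20, 10, 0, 0.6], [14, -20, 25, 0, 0.6], [14, -20, 40, 0, 0.6], [14, -20, 48, 0, 0.6], [14, -20, 48, 0, 0.6], [14, -20, 48, 0, 0.6]],
  ],
)

```text
clock: 22.45
position: [0.4814, -0.2354, 0.1102]
tcp_rot: [-0.0, -0.129, 0.992, 0.0]
wrist_force: [0.1, 0.1, -0.6]
opening: 0.418
gripper_force: 30.3
```

```bash
python3 -c "
from h import *
go(.4813,-.236,.104,-165)
c=snap('wrist','w8')
print('post axis line px',[w2px(c,[.481,-.236,z]).round(1) for z in (.097,.11,.135)])
i=c['img']; print(i[200:330:10,322].tolist())"
```

```text
shift [ 0.2 -0.6  6.2] turn -0.2 yaw0 -165.21 tilt [-2.e-04  2.e-04 -1.e+00] pos [ 0.4814 -0.2354  0.1102] F [ 0.15  0.09 -0.59] T [ 0.018 -0.043  0.003] op 0.418 t 22.45 q [-0.45  0.17 -0.25  1.15  0.   -0.71]
post axis line px [array([321.9, 247.3]), array([321.9, 258.7]), array([322.1, 286.4])]
[[193, 193, 194], [161, 161, 163], [151, 150, 147], [146, 145, 145], [153, 155, 152], [179, 180, 178], [159, 162, 161], [157, 158, 158], [159, 160, 160], [159, 160, 160], [160, 160, 159], [195, 197, 195], [123, 104, 105]]
```

>>> jog_arm(
  steps=[
    [[0.2, -0.6, 3, 0, 0.6], [0.2, -0.6, 6, 0, 0.6], [0.2, -0.6, 8, 0, 0.6], [0.2, -0.6, 10, 0, 0.6], [0.2, -0.6, 11, 0, 0.6], [0.2, -0.6, 12, 0, 0.6], [0.2, -0.6, 12, 0, 0.6]],
  ],
)

```text
clock: 23.2
position: [0.481, -0.2364, 0.098]
tcp_rot: [-0.0, -0.128, 0.992, 0.0]
wrist_force: [-0.7, -0.2, -0.7]
opening: 0.423
gripper_force: 30.3
```

>>> jog_arm(
  steps=[
    [[0, 0, 1, 0, 0.6], [0, 0, 2, 0, 0.6], [0, 0, 3, 0, 0.6], [0, 0, 4, 0, 0.6], [0, 0, 4, 0, 0.6]],
  ],
)

```text
clock: 23.7
position: [0.4809, -0.2363, 0.0938]
tcp_rot: [-0.0, -0.128, 0.992, 0.0]
wrist_force: [-1.5, 0.4, 0.1]
opening: 0.419
gripper_force: 30.4
```

>>> jog_arm(
  steps=[
    [[0, 0, 1, 0, 0.6], [0, 0, 2, 0, 0.6], [0, 0, 3, 0, 0.6], [0, 0, 4, 0, 0.6], [0, 0, 5, 0, 0.6], [0, 0, 6, 0, 0.6], [0, 0, 6, 0, 0.6]],
  ],
)

```text
clock: 24.4
position: [0.4809, -0.2363, 0.0879]
tcp_rot: [-0.0, -0.128, 0.992, 0.0]
wrist_force: [-2.5, 1.0, -0.4]
opening: 0.421
gripper_force: 30.4
```

>>> jog_arm(
  steps=[
    [[0.3, 0, 0.5, 0, 0.6], [0.5, 0, 1, 0, 0.6], [0.5, 0, 1.5, 0, 0.6], [0.5, 0, 2, 0, 0.6], [0.5, 0, 2, 0, 0.6]],
  ],
)

```text
clock: 24.9
position: [0.4807, -0.2366, 0.086]
tcp_rot: [0.0, -0.128, 0.992, -0.0]
wrist_force: [-1.1, 1.1, -0.3]
opening: 0.422
gripper_force: 30.4
```

>>> jog_arm(
  steps=[
    [[0, 0, 0.3, 0, 0.6], [0, 0, 0.6, 0, 0.6], [0, 0, 0.9, 0, 0.6], [0, 0, 0.9, 0, 0.6]],
  ],
)

```text
clock: 25.3
position: [0.4807, -0.2366, 0.0854]
tcp_rot: [0.0, -0.128, 0.992, -0.0]
wrist_force: [-1.5, 1.3, 2.5]
opening: 0.419
gripper_force: 30.6
```

>>> jog_arm(
  steps=[
    [[0, 0, 0, 0, 0.4], [0, 0, 0, 0, 0.1], [0, 0, 0, 0, -0.2], [0, 0, 0, 0, -0.4], [0, 0, 0, 0, -0.4], [0, 0, -5, 0, -0.4], [0, 0, -20, 0, -0.4], [0, 0, -50, 0, -0.4], [0, 0, -90, 0, -0.4], [0, 0, -90, 0, -0.4]],
  ],
)

```text
clock: 26.3
position: [0.483, -0.2377, 0.1811]
tcp_rot: [0.004, -0.128, 0.992, -0.002]
wrist_force: [0.8, 0.2, 0.5]
opening: 0.697
gripper_force: 0.0
```

```bash
python3 -c "
from h import *
c=snap('wrist','w9'); go(.4813,-.236,.104,-165)
print(w2px(c,[.481,-.236,.11]))
for v in range(120,300,6): print(v,''.join('#' if p>200 else ('+' if p>140 else '.') for p in c['img'][v,260:390:2].mean(1)))"
```

```text
shift [ 0.9  1.8 74.5] turn -0.2 yaw0 -165.25 tilt [ 0.0053 -0.0027 -1.    ] pos [ 0.4823 -0.2373  0.1785] F [-0.62 -0.26  0.26] T [ 0.012 -0.034 -0.034] op 0.703 t 26.35 q [-0.46  0.15 -0.13  1.29 -0.   -0.71]
[326.07039176 209.97378508]
120 ++++++++++++++++################################++...............
126 +++++++++++####################################+++++++...........
132 ++++++++#################++...+##########+++++++++++++++.........
138 ++++++##################+.......+#######+++++++++++++++++++......
144 ++++####################+...+..++++++++++++++++++++++++++++......
150 ++######################+.........++++++++++++++++++.++++++.++...
156 +#######################+.++++++++++++++++++++++.++++.++.+.......
162 +#####################++++++++++++++++++++++++++++++++...........
168 ++#################+++++########++#########++++++++.++.++..+...+.
174 ++#+#############+++########++++++############+++.+++###+++......
180 ++++++++++#+####++###+++++++++++++++++++########++..+############
186 ++#+++#+++#+####++#++++++++++++++++++++++++#####++++#############
192 ++++++++++++###+#
[... 538 characters left out ...]

240 +++++++++++++++++++###########+#####+++++++++++++++++++++++++++++
246 +++++++++++++++++++++#################+++++++++++++++++++++++++..
252 +++++++++++++++++++++###############++++++++++++++++++++++++++...
258 ++++++++++++++++++++++++#######+...+++++++++++++++++++++++++++...
264 +++++++++++++++++++++++########....+++++++++++++++++++++++++++...
270 .++++++++++++++++++++++#######+...+++++++++++++++++++++++++++....
276 .++++++++++++++++++++++#######....+++++++++++++++++++++++++++....
282 .+++++++++++++++++++++########....+++++++++++++++++++++++++++....
288 ++++++++++++++++++++++#######+...++++++++++++++++++++++++++++....
294 +++++++++++++++++++++########....+++++++++++++++++++++++++++++...
```

The cap stayed on when the gripper opened and lifted. It was within 0.5 mm of its expected resting height when I felt contact. Handing the job in.

```bash
python3 -c "
from cell import arm
print(arm.job_done())"
```

```text
the job is handed in; nothing more can be done
None
```

I keyed the collar and set it flat on the arm, then placed the cap on it, released both and handed the job in at about 26 s. Wrist force stayed below about 6 N wherever I read it, but I got no verdict from the judge and didn't re-measure the bystanders or the final cap position.

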